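Tilt a small painting for a raking-light photograph

TASK

Fold the lamp's visor down until it stands out level over the light, and leave it so. Then lift the board that carries the small painting by its pull until the board is in line with the pointer at its side, without shifting the pointer or disturbing the other things on the table. Finish while still holding the board there in the gripper: it falls shut if let go.

Things in the scene. Friction and masses are not known exactly. Their poses are not given: they have to be found in the camera images.
- tilt_board: White board 205 mm deep, 240 wide, 12 thick, a small framed painting (14 mm high) fixed on it. Origin: on the hinge axis, middle of its far edge, 65 mm above the table. Own y along the hinge; own x from the pull to the hinge; own z up. Starts level. Lifting by angle a turns it +a about own y: the near end rises. Free hinge: it falls if let go. 0.4 to 0.9 kg, 2 to 4 N at the pull.
- pull (a point): Centre of the board's pull: black round cross bar, 18 mm thick, 30 long, parallel to the hinge, on a 10 x 12 mm stem at the middle of the board's near edge, 235 mm from the hinge axis, 65 mm above the table, free space round it. Can be gripped from above across its flat ends (fingers closing along own y), and then turns between the fingers as the board swings. Axes as tilt_board.
- stand: Heavy fixed grey block under the board, 220 (x) x 240 (y) x 50 mm high, origin at the centre of its underside. The hinge lies 100 mm to own +x of it; the pull overhangs its near side by 25 mm.
- pointer: Steel bar 210 mm long, 6 thick, 10 high (18 near its tip), upright beside the board on its own -y side, 150 mm from the board's middle. Origin on the board's hinge axis; it extends along own -x, raised 29 to 52 degrees: that marks the wanted board angle. Stiff joint. Axes as tilt_board: the board is in line when its own x is parallel with the pointer's.
- pointer_tip (a point): Free end of the pointer, 210 mm from the hinge axis.
- lamp: Heavy fixed grey lamp box, 150 mm wide, 116 high, 110 deep; its lit front (own -x) faces the painting, roughly towards world -y. Origin at the centre of its underside. The visor hinges on its top front edge.
- visor (a joint): Angle of the lamp's visor (rad): 0 straight up, growing as it folds forward over the light, 1.571 level, at most 2.4 (hanging in front of the light). Starts at 0.25 to 0.7. Stiff hinge: it stays where it is left and needs 1 to 2 N at its edge.
- visor_hinge (a point): Middle of the visor's hinge axis, 122 mm above the table, 6 mm above the housing's top, which reaches 92 mm behind it. Own y along the hinge; own z along the visor to its free edge; own -x is its front (the side it folds towards), own +x its back, which is the upper face when level. Turns with the visor.
- visor_edge (a point): Middle of the visor's free edge, 73 mm from the hinge axis. The visor is a dark steel sheet 150 mm wide, 4 mm thick (2 either side of the axis plane), with an 8 mm thick rim along the last 6 mm.
- jar: Amber jar with black cap, 60 mm in diameter, 75 mm high; origin at the centre of its underside. A bystander.
- weight: Brass weight with a knob, 52 mm in diameter, 52 mm high; origin at the centre of its underside. A bystander.
- swab_box: Cardboard box 70 x 100 x 35 mm; origin at the centre of its underside. A bystander.

How it is judged:
By the outcome, as a careful person would: the job done as asked, in the order asked, and still so for the second after the job is handed in, while the arm keeps its last pose, push and grip.
It also fails if it takes over 54 s, if anything falls off the work surface, if the arm or the gripper's body presses on something with over 40 N, if the wrist force passes 120 N, or if a joint passes its speed limit or range.

ROBOT

A 7-joint arm with a two-finger parallel gripper is mounted at the origin on the work surface. World frame = base frame: x ahead of the robot, y to its left, z up, the work surface at z = 0. Lengths are in m, angles in rad, forces in N, time in s.
With the tool pointing down it reaches from about 0.425 to 0.95 m from the base axis. Payload 4.7 kg.
Tool frame: the origin (TCP) lies midway between the tips of the shut fingers; the grasp point (between the pads) lies r.tcp_to_grasp behind it (r.tcp_to_grasp is the distance from the TCP to the grasp point, in m); z points along the fingers, y is the direction in which the jaws open and shut (so a half turn about z gives the same grasp; the last joint's range is limited). The gripper opens to 85 mm and grips with 20 to 120 N. Pads are 22 mm wide; open, the fingers measure 114 mm over their backs; the gripper's body (76 mm by 85 mm) begins 54 mm behind the grasp point. The pads swing forward as they close: fully open they stand 13 mm farther back than shut.
Start: joints at [1.211, 0.469, -0.049, 1.532, 0.024, 1.141, -0.082], TCP at [0.219, -0.638, 0.231] pointing down, gripper open.
Joint ranges: [-2.59, 2.59], [-0.33, 1.99], [-1.39, 1.29], [0.1, 2.45], [-1.04, 4.18], [0.21, 1.99], [-2.66, 2.66]. Speed limits (rad/s): [2.57, 2.57, 3.14, 3.14, 3.14, 3.14, 3.14].

INTERFACE

Orientations are given as a unit quaternion [x, y, z, w].
In Python, from bench import r, viewer, ticket, finder gives the robot as it stands. The module is installed in compiled form; this text tells all that it offers.
- The arm moves only by the shell command python3 -m inch 'ROWS' [OPENING]. ROWS is JSON, one flat list of numbers, 6 for each row, row after row: the shift along the tool's x, y, z scaled (see below), then the turn, a rotation vector about the tool's x, y, z scaled (see below). In form: [dx, dy, dz, ax, ay, az, dx, dy, dz, ax, ay, az, ...]. A call has 1 to 20 rows; each row is the pose to reach, as a shift and turn from the pose commanded when the call began, along the tool's axes at that moment; what a row does not reach only later rows make up. The controller multiplies each number of a shift by 0.1 m and each number of a turn by 2 rad. A row lasts 1/8 s, in which the tool goes at most 62.5 mm and 10.7 degrees, less where a joint would pass 70% of its speed; a pose out of reach is approached as far as the arm can. A call with a number of a shift or a turn outside -1 to 1 is refused whole. A call with a gripper value outside its range is refused whole. OPENING is the opening, from -1 (shut) to 1 (fully open), so that 0 is half open, set as the call begins (- or left out, the last holds). The fingers move at their own pace and stop on an object; the grip force is fixed at half the most. Time passes only in rows, so rows that repeat a pose let the fingers close. It gives the time, the measured TCP pose, the force and the opening at its end, in the units of the state.
- r.get_obs(): the state, without advancing time (a new reading comes with each control period).
- viewer.capture(name): name is "side" or "top"; returns the picture (420x560x3 uint8, red, green, blue); there is no depth.
- viewer.camera_model(name): a dict with "fx", "fy", "cx", "cy" (pixels), "pose" (4x4, takes a point from camera to world coordinates). Camera axes: x right, y up, looking along -z (the intrinsics and any distortion apply to the point x, -y, -z); pixel columns grow to the right and rows downward; lengths in m; the calibration is good to about 2 mm. A picture is of the moment at which its call begins. camera_model takes no time and is no camera call.
- ticket.close_job(): hands the job in, once; it reports no verdict.
Trained networks look in the newest picture that a camera, given by its name, has taken for a name from the list of things; names that differ only in an ending like _2 or _b are one class to them, and where a whole thing is asked for, a point or a joint stands for the part that bears it (a point fixed in the world has none). Each returns a list of dicts, best first, with "conf" (0 to 1); they miss things now and then, are a little off and sometimes report something else, mostly with a low value. They report only what shows in the picture. A call takes as long as a camera call.
- finder.outline_of(camera, label): "mask" (420x560 bool, what is visible of it) and "xy" ([column, row] in pixels, amid what is visible of it).
The state is a dict: "time": time; "qpos": joint angles; "joint_velocities": joint speeds; "tau": joint torques, N m; "tcp_pos": TCP position; "eef_rot": TCP orientation; "ft_force": force on the tool from outside, world axes, zero at the start; "moment": the same for the moment, N m; "grip_width": finger opening in m.
Only numpy, scipy, OpenCV 4.12 (cv2) and the standard library are available. Lean on these libraries where they do the work, as an engineer would, in place of code of your own. Each camera call takes 0.05 s, during which the arm holds its last target.

## Working session

There is one attempt and no reset: what is moved stays moved. The work goes in short steps, Python scripts to look and compute and a shell command to move; the robot and the scene stay as the last step left them, time stands still between calls to the robot, and variables do not carry over. Pictures are saved under pics/ and viewed, and the job is handed in when it is done.

```bash
mkdir -p pics; cat > h.py <<'E'
import numpy as np, cv2
from bench import r, viewer, ticket, finder
E
python3 - <<'E'
from h import *
for n in("side","top"):
    cv2.imwrite(f"pics/{n}0.png",viewer.capture(n)[:,:,::-1])
    m=viewer.camera_model(n);print(n,{k:np.round(v,4) if k!='pose' else np.round(v,4).tolist() for k,v in m.items()})
o=r.get_obs();print(o,r.tcp_to_grasp)
E
```

```text
side {'fx': np.float64(517.6948), 'fy': np.float64(517.6948), 'cx': np.float64(275.1557), 'cy': np.float64(213.1434), 'pose': [[-0.8083, 0.3465, -0.476, -0.1378], [-0.5886, -0.498, 0.6369, 0.8848], [-0.0163, 0.7949, 0.6065, 1.0529], [0.0, 0.0, 0.0, 1.0]]}
top {'fx': np.float64(494.8716), 'fy': np.float64(494.8716), 'cx': np.float64(282.0347), 'cy': np.float64(212.3471), 'pose': [[-0.0848, 0.9738, -0.2112, 0.3208], [-0.9964, -0.0835, 0.0147, -0.0467], [-0.0033, 0.2117, 0.9773, 1.257], [0.0, 0.0, 0.0, 1.0]]}
{'time': 0.1, 'qpos': array([ 1.21108415,  0.46939904, -0.04863737,  1.53356171,  0.02409552,
        1.14101622, -0.08230948]), 'joint_velocities': array([-0.00071426, -0.00303773, -0.00012207, -0.00194997, -0.00060347,
       -0.00016779, -0.00137793]), 'tau': array([ 6.47882971e-04, -5.11513317e+01, -4.70568636e-02, -2.38389963e+01,
        1.07482035e-02,  4.41144148e-03,  3.07635116e-05]), 'tcp_pos': array([ 0.21911543, -0.63789087,  0.23034611]), 'eef_rot': array([ 9.86346626e-01,  1.64680063e-01, -1.67592150e-04, -8.83741974e-04]), 'ft_force': array([ 0.66295588, -0.61386951, -0.18926563]), 'moment': array([-0.03536005, -0.05007184,  0.01262228]), 'grip_width': 0.0853844849212367} 0.0187
```

View pics/side0.png

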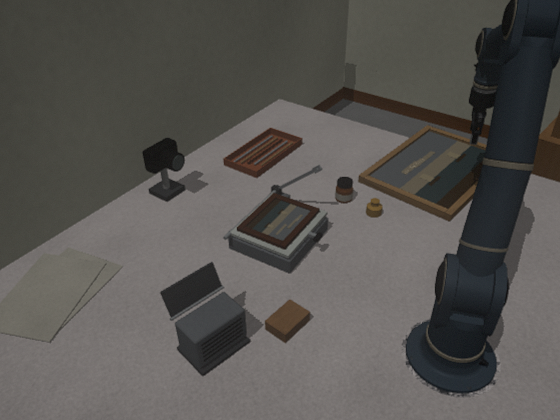

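View pics/top0.png

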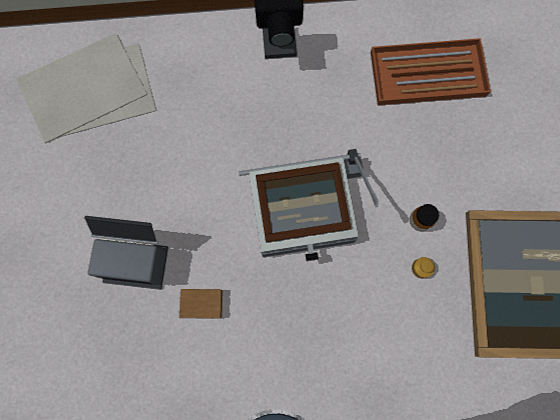

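```bash
python3 - <<'E'
from h import *
a=cv2.imread("pics/side0.png");b=cv2.imread("pics/top0.png")
A=cv2.resize(a[240:380,140:330],None,fx=3,fy=3,interpolation=cv2.INTER_CUBIC)
B=cv2.resize(b[190:330,70:240],None,fx=3,fy=3,interpolation=cv2.INTER_CUBIC)
cv2.imwrite("pics/z1.png",np.clip(A*1.8,0,255));cv2.imwrite("pics/z2.png",np.clip(B*1.8,0,255))
C=cv2.resize(b[135:275,225:445],None,fx=3.6,fy=3.6,interpolation=cv2.INTER_CUBIC)
cv2.imwrite("pics/z3.png",np.clip(C*1.5,0,255))
C=cv2.resize(a[150:275,215:395],None,fx=4,fy=4,interpolation=cv2.INTER_CUBIC)
cv2.imwrite("pics/z4.png",np.clip(C*1.5,0,255))
E
```

```text
[ WARN:0@0.632] global loadsave.cpp:1063 imwrite_ Unsupported depth image for selected encoder is fallbacked to CV_8U.
```

View pics/z1.png

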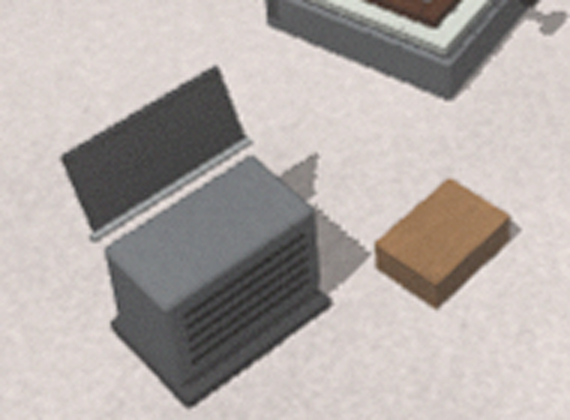

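View pics/z2.png

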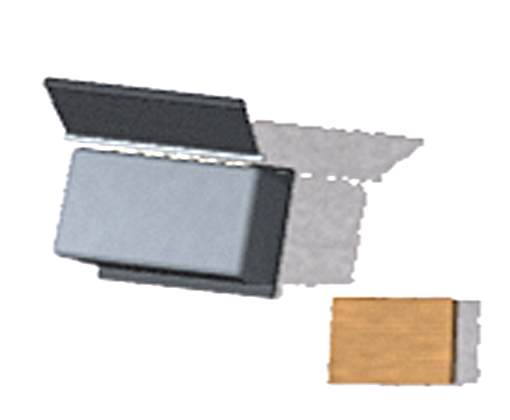

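View pics/z3.png

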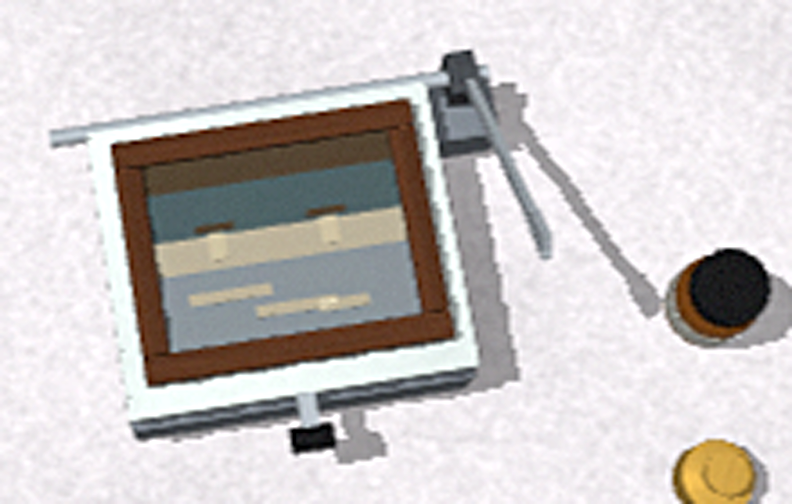

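View pics/z4.png

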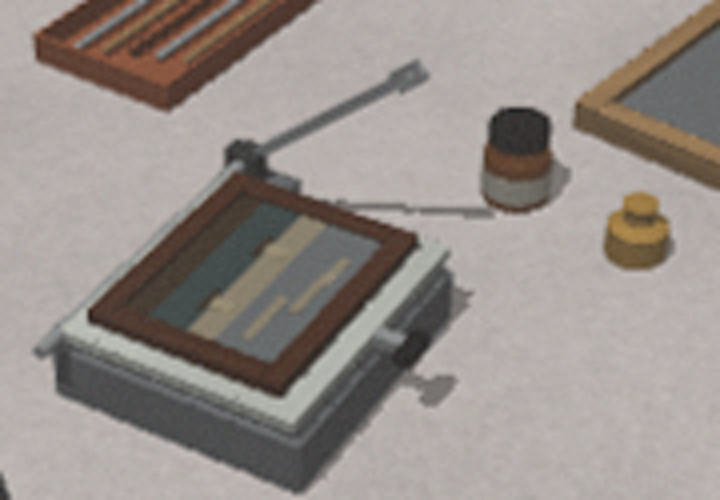

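```bash
cat >> h.py <<'E'
def proj(n,X):
    m=viewer.camera_model(n);T=np.linalg.inv(m['pose']);p=(T[:3,:3]@np.atleast_2d(X).T).T+T[:3,3]
    return np.c_[m['cx']+m['fx']*p[:,0]/-p[:,2], m['cy']+m['fy']*p[:,1]/p[:,2]]
def ray(n,px):
    m=viewer.camera_model(n);P=m['pose'];d=P[:3,:3]@np.array([(px[0]-m['cx'])/m['fx'],-(px[1]-m['cy'])/m['fy'],-1]);return P[:3,3],d/np.linalg.norm(d)
def tri(pt,ps):
    o1,d1=ray("top",pt);o2,d2=ray("side",ps)
    s=np.linalg.lstsq(np.c_[d1,-d2],o2-o1,rcond=None)[0];a=o1+s[0]*d1;b=o2+s[1]*d2
    return (a+b)/2,np.linalg.norm(a-b)
def onz(n,px,z):
    o,d=ray(n,px);return o+d*(z-o[2])/d[2]
E
python3 - <<'E'
from h import *
for n,a,b in [("hingeL",(90.7,235.3),(171.7,319.3)),("hingeR",(157.3,242.3),(223.3,287.3)),("edgeL",(85,216),(160.7,292.3)),("edgeR",(151.7,223),(212.3,262.3)),
("pull",(311.7,256.7),(317.5,237)),("tip",(376.4,205),(321.8,168)),("pjoint",(355.6,158.6),(276,188)),("rodL",(239.4,173),(225.5,237.5))]:
    p,e=tri(a,b);print(n,p.round(4),round(e,4))
for n in("top","side"):
  print(n, onz(n,(311.7,256.7) if n=='top' else (317.5,237),0.065).round(4))
for l in ["jar","weight","swab_box","lamp","pull","visor_edge","pointer","tilt_board"]:
  for n in("top","side"):
    for d in finder.outline_of(n,l)[:1]:
      ys,xs=np.where(d['mask']);print(l,n,round(d['conf'],2),np.round(d['xy'],1),xs.min(),xs.max(),ys.min(),ys.max(),onz(n,d['xy'],.04).round(3))
print(r.get_obs()['time'])
E
```

```text
hingeL [0.5475 0.3814 0.1277] 0.0024
hingeR [0.5192 0.2297 0.1232] 0.0014
edgeL [0.5803 0.3712 0.1887] 0.0006
edgeR [0.5521 0.2251 0.1869] 0.0012
pull [ 0.463  -0.1263  0.069 ] 0.0013
tip [ 0.5458 -0.2696  0.2047] 0.0024
pjoint [ 0.7029 -0.257   0.0747] 0.0115
rodL [0.6857 0.0325 0.0697] 0.0022
top [ 0.4629 -0.1268  0.065 ]
side [ 0.466  -0.1301  0.065 ]
jar top 0.56 [425.  214.3] 410 439 204 231 [ 0.548 -0.422  0.04 ]
jar side 0.91 [342.2 190. ] 335 353 177 203 [ 0.546 -0.415  0.04 ]
weight top 0.65 [420.7 268.1] 412 434 258 278 [ 0.415 -0.392  0.04 ]
weight side 0.72 [373.3 210.2] 367 382 199 217 [ 0.406 -0.373  0.04 ]
swab_box top 0.84 [200.1 301.5] 181 221 289 318 [0.381 0.151 0.04 ]
swab_box side 0.73 [287.  318.4] 265 309 300 342 [0.372 0.161 0.04 ]
lamp top 0.84 [126.7 255.7] 85 167 215 288 [0.507 0.327 0.04 ]
lamp side 0.58 [206.3 318.4] 162 249 263 375 [0.541 0.28  0.04 ]
pull top 0.9 [305.5 204.9] 249 358 158 260 [ 0.598 -0.126  0.04 ]
pull side 0.86 [280.5 223.8] 232 327 193 257 [ 0.611 -0.144  0.04 ]
visor_edge top 0.64 [199.  303.5] 180 222 289 318 [0.376 0.154 0.04 ]
visor_edge side 0.91 [190.5 288.6] 160 221 262 316 [0.647 0.226 0.04 ]
pointer top 0.54 [312.  199.4] 240 379 149 261 [ 0.611 -0.143  0.04 ]
pointer side 0.55 [302.5 175.8] 276 321 165 188 [ 0.706 -0.411  0.04 ]
tilt_board top 0.63 [305.4 206.9] 250 358 158 260 [ 0.593 -0.125  0.04 ]
tilt_board side 0.88 [280.3 228.5] 231 327 193 257 [ 0.598 -0.124  0.04 ]
0.9
```

```bash
python3 - <<'E'
from h import *
from scipy.optimize import least_squares
T=lambda u,v:(225+u/3.6,135+v/3.6); S=lambda u,v:(215+u/4,150+v/4)
pts=[("pull",T(312,438),S(410,346)),((-.205,.12,.006),T(133,420),S(297,425)),((-.205,-.12,.006),T(477,368),S(447,253)),((0,.12,.006),T(90,138),S(57,335)),((0,-.12,.006),T(428,88),None),("tip",T(545,250),S(424,72))]
def world(n,p):
    x,y,w,a=p
    q={"pull":(-.235,0,0),"tip":(-.21*np.cos(a),-.15,.21*np.sin(a))}.get(n,n)
    c,s=np.cos(w),np.sin(w);return np.array([x+c*q[0]-s*q[1],y+s*q[0]+c*q[1],.065+q[2]])
def f(p):
    R=[]
    for n,t,s in pts:
        for cam,z in(("top",t),("side",s)):
            if z is not None:R+=list(proj(cam,world(n,p))[0]-np.array(z))
    return np.array(R)
s=least_squares(f,[.69,-.15,.1,.7],loss='soft_l1');print(s.x.round(4),np.degrees(s.x[3]),np.degrees(s.x[2]));print(f(s.x).reshape(-1,2).round(1))
print(world("pull",s.x).round(4),world("tip",s.x).round(4))
# visor
T=lambda u,v:(70+u/3,190+v/3); S=lambda u,v:(140+u/3,240+v/3)
obs=[((-1,0),T(62,137),S(95,238)),((1,0),T(262,158),S(250,142)),((-1,1),T(45,78),S(62,157)),((1,1),T(245,98),S(217,67))]
def g(p):
    x,y,w,a=p;R=[];f_=np.array([np.cos(w),np.sin(w),0]);l=np.array([np.sin(w),-np.cos(w),0])
    for (sd,e),t,s_ in obs:
        X=np.array([x,y,.122])+l*sd*.075+e*.073*(f_*np.sin(a)+[0,0,np.cos(a)])
        for cam,z in(("top",t),("side",s_)):R+=list(proj(cam,X)[0]-np.array(z))
    return np.array(R)
s=least_squares(g,[.53,.3,-.18,.5],loss='soft_l1');print("visor",s.x.round(4));print(g(s.x).reshape(-1,2).round(1))
E
```

```text
[ 0.6961 -0.1104  0.0696  0.7154] 40.98875718407328 3.9858843444617285
[[ 0.1  0.6]
 [ 0.6  1.6]
 [-1.3  0.7]
 [-0.7  0.3]
 [ 1.1 -0.1]
 [ 1.2 -1. ]
 [-1.2 -1.7]
 [ 0.4 -1. ]
 [-0.5 -2. ]
 [ 0.7  0. ]
 [-0.1  0. ]]
[ 0.4616 -0.1267  0.065 ] [ 0.5484 -0.271   0.2027]
visor [ 0.5341  0.3047 -0.1953  0.4712]
[[ 2.6 -0.2]
 [ 0.5  0.4]
 [-0.4 -0.2]
 [-0.8  0.5]
 [ 0.1 -0.1]
 [-0.4  0.4]
 [ 0.4  0.5]
 [-0.2 -0.2]]
```

```bash
cat >> h.py <<'E'
from scipy.spatial.transform import Rotation as R
def Rt(yaw): return R.from_matrix([[np.cos(yaw),np.sin(yaw),0],[np.sin(yaw),-np.cos(yaw),0],[0,0,-1]])
def chain(wps,start=None):
    if start is None:
        o=r.get_obs();p,q=np.array(o['tcp_pos']),R.from_quat(o['eef_rot'])
    else:p,q=np.array(start[0]),Rt(start[1])
    for pos,yaw in wps:
        pos=np.array(pos);t=Rt(yaw);d=q.inv().apply(pos-p)/.1;a=(q.inv()*t).as_rotvec()/2
        print(np.round(np.r_[d,a],3).tolist(),'' if abs(np.r_[d,a]).max()<1 else 'TOO BIG');p,q=pos,t
H=np.array([.5341,.3047,.122]);F=np.array([np.cos(-.1953),np.sin(-.1953),0])
YV=np.pi-.1953
E
python3 - <<'E'
from h import *
az0,az1=-1.24,.53
W=[]
rr=np.linspace(.675,.62,13)[1:];yy=np.linspace(.331,YV,13)[1:]
for k,a in enumerate(np.linspace(az0,az1,13)[1:]):W.append(([rr[k]*np.cos(a),rr[k]*np.sin(a),min(.30,.23+.02*(k+1))],yy[k]))
pre=H+F*(-.005-.011)
W.append(([pre[0],pre[1],.26],YV));W.append(([pre[0],pre[1],.175],YV))
chain(W)
for w in W:print(np.round(w[0],3),round(w[1],3))
E
```

```text
[0.985, -0.119, -0.187, 0.0, -0.0, -0.109] 
[0.984, -0.049, -0.2, 0.0, 0.0, -0.109] 
[0.979, 0.02, -0.2, 0.0, 0.0, -0.109] 
[0.968, 0.088, -0.1, 0.0, 0.0, -0.109] 
[0.953, 0.155, 0.0, 0.0, 0.0, -0.109] 
[0.933, 0.219, 0.0, 0.0, 0.0, -0.109] 
[0.909, 0.282, 0.0, 0.0, 0.0, -0.109] 
[0.881, 0.343, 0.0, 0.0, 0.0, -0.109] 
[0.849, 0.401, 0.0, 0.0, 0.0, -0.109] 
[0.813, 0.456, 0.0, 0.0, 0.0, -0.109] 
[0.773, 0.508, 0.0, 0.0, 0.0, -0.109] 
[0.73, 0.557, 0.0, 0.0, 0.0, -0.109] 
[0.151, -0.087, 0.4, 0.0, 0.0, 0.0] 
[0.0, 0.0, 0.85, 0.0, 0.0, 0.0] 
[ 0.309 -0.595  0.25 ] 0.549
[ 0.39 -0.54  0.27] 0.767
[ 0.462 -0.473  0.29 ] 0.985
[ 0.523 -0.397  0.3  ] 1.203
[ 0.571 -0.314  0.3  ] 1.421
[ 0.607 -0.225  0.3  ] 1.639
[ 0.629 -0.132  0.3  ] 1.857
[ 0.637 -0.038  0.3  ] 2.075
[0.631 0.055 0.3  ] 2.292
[0.612 0.146 0.3  ] 2.51
[0.579 0.233 0.3  ] 2.728
[0.535 0.313 0.3  ] 2.946
[0.518 0.308 0.26 ] 2.946
[0.518 0.308 0.175] 2.946
```

```bash
python3 -m inch '[0.98,-0.12,-0.19,0,0,-0.11,0.98,-0.12,-0.19,0,0,-0.11]' -1
python3 -m inch '[0.98,-0.05,-0.2,0,0,-0.11,0.98,-0.05,-0.2,0,0,-0.11]'
python3 -m inch '[0.98,0.02,-0.2,0,0,-0.11,0.98,0.02,-0.2,0,0,-0.11]'
python3 -m inch '[0.97,0.09,-0.1,0,0,-0.11,0.97,0.09,-0.1,0,0,-0.11]'
python3 -m inch '[0.95,0.15,0,0,0,-0.11,0.95,0.15,0,0,0,-0.11]'
python3 -m inch '[0.93,0.22,0,0,0,-0.11,0.93,0.22,0,0,0,-0.11]'
```

```text
time: 1.15
tcp_pos: [0.311, -0.5938, 0.251]
eef_rot: [0.962, 0.274, 0.001, 0.0]
ft_force: [1.1, -0.4, 0.1]
grip_width: 0.0514
time: 1.4
tcp_pos: [0.3924, -0.5373, 0.2712]
eef_rot: [0.926, 0.379, 0.001, 0.0]
ft_force: [0.2, -0.5, 0.7]
grip_width: 0.0121
time: 1.65
tcp_pos: [0.4636, -0.4699, 0.2912]
eef_rot: [0.878, 0.478, 0.001, 0.0]
ft_force: [-0.4, -0.6, -0.4]
grip_width: 0.0001
time: 1.9
tcp_pos: [0.5239, -0.3931, 0.301]
eef_rot: [0.821, 0.572, 0.001, 0.0]
ft_force: [-0.6, 0.9, 0.7]
grip_width: -0.0
time: 2.15
tcp_pos: [0.5707, -0.309, 0.3007]
eef_rot: [0.753, 0.658, 0.001, -0.0]
ft_force: [1.0, -0.6, -0.1]
grip_width: 0.0001
time: 2.4
tcp_pos: [0.6048, -0.2197, 0.3006]
eef_rot: [0.676, 0.737, 0.001, -0.0]
ft_force: [0.4, -0.2, -0.6]
grip_width: -0.0001
```

```bash
python3 -m inch '[0.91,0.28,0,0,0,-0.11,0.91,0.28,0,0,0,-0.11]'
python3 -m inch '[0.88,0.34,0,0,0,-0.11,0.88,0.34,0,0,0,-0.11]'
python3 -m inch '[0.85,0.4,0,0,0,-0.11,0.85,0.4,0,0,0,-0.11]'
python3 -m inch '[0.81,0.45,0,0,0,-0.11,0.81,0.45,0,0,0,-0.11]'
python3 -m inch '[0.77,0.5,0,0,0,-0.11,0.77,0.5,0,0,0,-0.11]'
python3 - <<'E'
from h import *
pre=H+F*(-.016)
print(r.get_obs()['qpos'].round(3))
chain([([pre[0],pre[1],.26],YV),([pre[0],pre[1],.175],YV)])
E
```

```text
time: 2.65
tcp_pos: [0.6248, -0.1267, 0.3007]
eef_rot: [0.591, 0.807, 0.001, -0.0]
ft_force: [0.2, -0.1, 1.3]
grip_width: -0.0
time: 2.9
tcp_pos: [0.6306, -0.0325, 0.3007]
eef_rot: [0.499, 0.867, 0.001, -0.0]
ft_force: [0.3, -0.0, 0.3]
grip_width: 0.0001
time: 3.15
tcp_pos: [0.6224, 0.061, 0.3007]
eef_rot: [0.401, 0.916, 0.001, -0.0]
ft_force: [-0.8, -0.6, 0.8]
grip_width: 0.0002
time: 3.4
tcp_pos: [0.6003, 0.1511, 0.3008]
eef_rot: [0.297, 0.955, 0.001, -0.0]
ft_force: [-0.4, 0.1, -0.1]
grip_width: -0.0001
time: 3.65
tcp_pos: [0.5653, 0.2359, 0.3008]
eef_rot: [0.191, 0.982, 0.001, -0.0]
ft_force: [0.0, 0.3, 0.7]
grip_width: -0.0
[ 0.13   0.431 -0.827  1.566  0.324  1.288  0.444]
[0.704, 0.49, 0.409, 0.001, -0.0, -0.094] 
[0.0, 0.0, 0.85, 0.0, 0.0, 0.0]
```

```bash
python3 -m inch '[0.7,0.49,0.4,0,0,-0.094,0.7,0.49,0.4,0,0,-0.094,0.7,0.49,0.4,0,0,-0.094,0.7,0.49,0.4,0,0,-0.094]'
python3 - <<'E'
from h import *
pre=H+F*(-.016)
o=r.get_obs();print(o['qpos'].round(3),(o['tcp_pos']-H)@F,(o['tcp_pos']-H)@np.array([-F[1],F[0],0]))
chain([([pre[0],pre[1],.178],YV)])
for n in("side","top"):cv2.imwrite(f"pics/{n}1.png",viewer.capture(n)[:,:,::-1])
a=cv2.imread("pics/side1.png");b=cv2.imread("pics/top1.png")
A=cv2.resize(a[200:380,140:330],None,fx=2,fy=2,interpolation=cv2.INTER_CUBIC)
B=cv2.resize(b[150:330,50:240],None,fx=2,fy=2,interpolation=cv2.INTER_CUBIC)
cv2.imwrite("pics/z5.png",cv2.convertScaleAbs(np.hstack([A,B]),alpha=1.6))
E
```

```text
time: 4.15
tcp_pos: [0.5225, 0.3031, 0.2606]
eef_rot: [0.102, 0.995, -0.0, 0.001]
ft_force: [0.1, 0.4, -0.7]
grip_width: 0.0001
[ 0.03   0.461 -0.868  1.639  0.371  1.216  0.449] -0.011060801212688926 -0.003866571152231433
[0.051, 0.038, 0.826, -0.0, 0.001, -0.005]
```

View pics/z5.png

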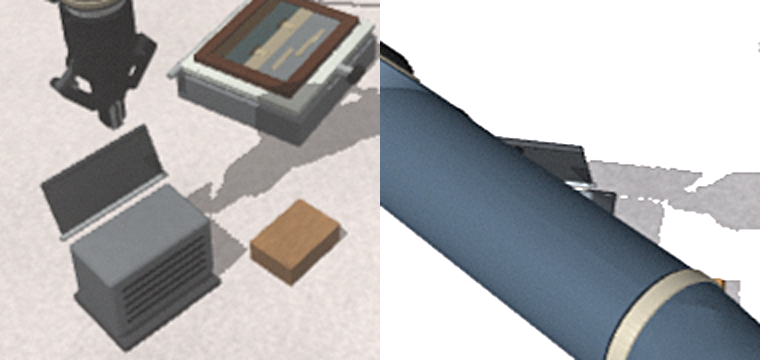

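```bash
python3 -m inch '[0.05,0.04,0.83,0,0,-0.005,0.05,0.04,0.83,0,0,-0.005,0.05,0.04,0.83,0,0,-0.005]'
python3 - <<'E'
from h import *
o=r.get_obs();f0=(o['tcp_pos']-H)@F;print(f0,o['tcp_pos'][2],(o['tcp_pos']-H)@np.array([-F[1],F[0],0]))
chain([(o['tcp_pos'],YV)])
d=.058
for th in np.linspace(.47,1.571,10):
    e=np.array([d*np.sin(th)-.002*np.cos(th),.122+d*np.cos(th)+.002*np.sin(th)]);print(round(th,3),'E',e.round(4),'row x,z',round((e[0]-.011-f0)*-10,3),round((o['tcp_pos'][2]-e[1])*10,3))
E
```

```text
time: 4.62
tcp_pos: [0.5173, 0.3079, 0.1765]
eef_rot: [0.097, 0.995, -0.001, -0.001]
ft_force: [0.4, -0.2, 0.9]
grip_width: 0.0003
-0.01706650977467105 0.17648038372238325 -7.057296832966371e-05
[0.0, 0.0, 0.0, -0.001, -0.001, 0.001] 
0.47 E [0.0245 0.1746] row x,z -0.306 0.019
0.592 E [0.0307 0.1712] row x,z -0.368 0.052
0.715 E [0.0365 0.1671] row x,z -0.426 0.094
0.837 E [0.0417 0.1623] row x,z -0.478 0.142
0.959 E [0.0463 0.1569] row x,z -0.524 0.195
1.082 E [0.0503 0.151 ] row x,z -0.563 0.255
1.204 E [0.0534 0.1447] row x,z -0.595 0.318
1.326 E [0.0558 0.138 ] row x,z -0.619 0.385
1.449 E [0.0573 0.1311] row x,z -0.634 0.454
1.571 E [0.058 0.124] row x,z -0.641 0.525
```

```bash
python3 -m inch '[-0.2,0,0.02,0,0,0,-0.3,0,0.02,0,0,0,-0.34,0,0.03,0,0,0,-0.37,0,0.05,0,0,0,-0.4,0,0.075,0,0,0,-0.43,0,0.095,0,0,0,-0.45,0,0.12,0,0,0,-0.48,0,0.14,0,0,0,-0.5,0,0.17,0,0,0,-0.52,0,0.195,0,0,0,-0.545,0,0.225,0,0,0,-0.56,0,0.255,0,0,0,-0.58,0,0.285,0,0,0,-0.595,0,0.32,0,0,0,-0.61,0,0.35,0,0,0,-0.62,0,0.385,0,0,0,-0.63,0,0.42,0,0,0,-0.635,0,0.45,0,0,0,-0.635,0,0.45,0,0,0]'
python3 - <<'E'
from h import *
o=r.get_obs();f0=(o['tcp_pos']-H)@F;print(f0,o['tcp_pos'],(o['tcp_pos']-H)@np.array([-F[1],F[0],0]),R.from_quat(o['eef_rot']).as_matrix()[:,2])
for n in("side","top"):cv2.imwrite(f"pics/{n}2.png",viewer.capture(n)[:,:,::-1])
a=cv2.imread("pics/side2.png");b=cv2.imread("pics/top2.png")
A=cv2.resize(a[220:380,140:270],None,fx=3,fy=3,interpolation=cv2.INTER_CUBIC)
B=cv2.resize(b[180:340,50:180],None,fx=3,fy=3,interpolation=cv2.INTER_CUBIC)
cv2.imwrite("pics/z6.png",cv2.convertScaleAbs(np.hstack([A,B]),alpha=1.6))
E
```

```text
time: 7.0
tcp_pos: [0.5792, 0.2966, 0.1318]
eef_rot: [0.096, 0.995, -0.0, -0.0]
ft_force: [-0.4, -0.3, 0.5]
grip_width: -0.0001
0.04581023175550535 [0.57919965 0.29662033 0.13178293] 0.0008260009418344041 [-1.03290553e-03 -3.52354061e-04 -9.99999404e-01]
```

View pics/z6.png

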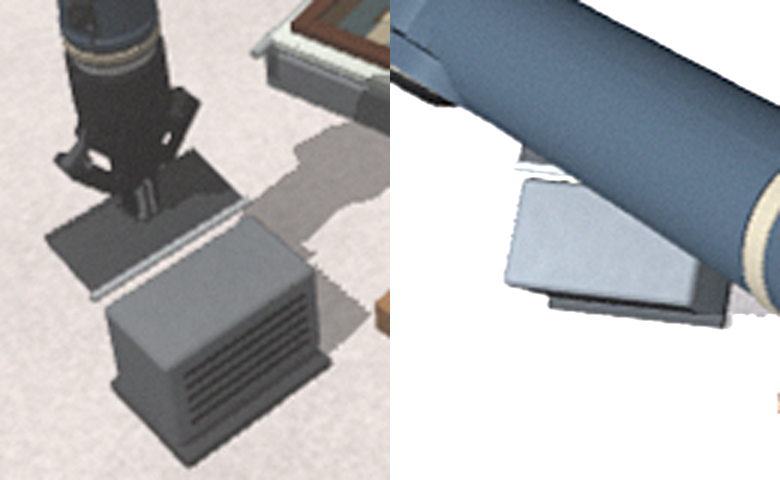

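```bash
cat >> h.py <<'E'
from scipy.optimize import least_squares
def visor(L,Rr,yaw=-.1953):
    f_=np.array([np.cos(yaw),np.sin(yaw),0]);l=np.array([np.sin(yaw),-np.cos(yaw),0])
    for nm,px,s in(("L",L,-1),("R",Rr,1)):
        g=lambda a:proj("side",H+l*s*.075+.073*(f_*np.sin(a[0])+[0,0,np.cos(a[0])]))[0]-np.array(px)
        q=least_squares(g,[1.4]);print(nm,q.x,q.fun)
    for a in(1.45,1.571,1.65):print(a,[proj("side",H+l*s*.075+.073*(f_*np.sin(a)+[0,0,np.cos(a)]))[0].round(1) for s in(-1,1)])
E
python3 - <<'E'
from h import *
visor((155.7,300),(204.5,270.5))
E
```

```text
L [1.42842864] [-0.9312796   0.12049126]
R [1.43832925] [ 0.3650651  -0.01043763]
1.45 [array([154.8, 300.5]), array([204.9, 270.7])]
1.571 [array([155.3, 302.9]), array([205.1, 273.1])]
1.65 [array([155.7, 304.6]), array([205.4, 274.7])]
```

```bash
python3 -m inch '[0,0,0.02,0,0,0,0,0,0.04,0,0,0,-0.005,0,0.06,0,0,0,-0.005,0,0.075,0,0,0,-0.005,0,0.075,0,0,0,-0.005,0,0.075,0,0,0]'
python3 - <<'E'
from h import *
o=r.get_obs();print(o['tcp_pos'],o['ft_force'])
E
```

```text
time: 7.85
tcp_pos: [0.5799, 0.2965, 0.1246]
eef_rot: [0.096, 0.995, -0.0, -0.0]
ft_force: [-0.3, -0.3, -0.1]
grip_width: -0.0001
[0.57985709 0.29652736 0.12459937] [-0.26956612 -0.32432916 -0.14317688]
```

```bash
python3 -m inch '[0,0,-0.5,0,0,0,0,0,-1,0,0,0,0,0,-1,0,0,0,0,0,-1,0,0,0]'
python3 - <<'E'
from h import *
for n in("side",):cv2.imwrite(f"pics/{n}3.png",viewer.capture(n)[:,:,::-1])
a=cv2.imread("pics/side3.png")
A=cv2.resize(a[240:340,140:270],None,fx=6,fy=6,interpolation=cv2.INTER_CUBIC)
cv2.imwrite("pics/z7.png",cv2.convertScaleAbs(A,alpha=1.6))
E
```

```text
time: 8.35
tcp_pos: [0.5798, 0.2961, 0.2242]
eef_rot: [0.096, 0.995, -0.001, -0.0]
ft_force: [-0.8, 0.2, -1.2]
grip_width: -0.0002
```

View pics/z7.png

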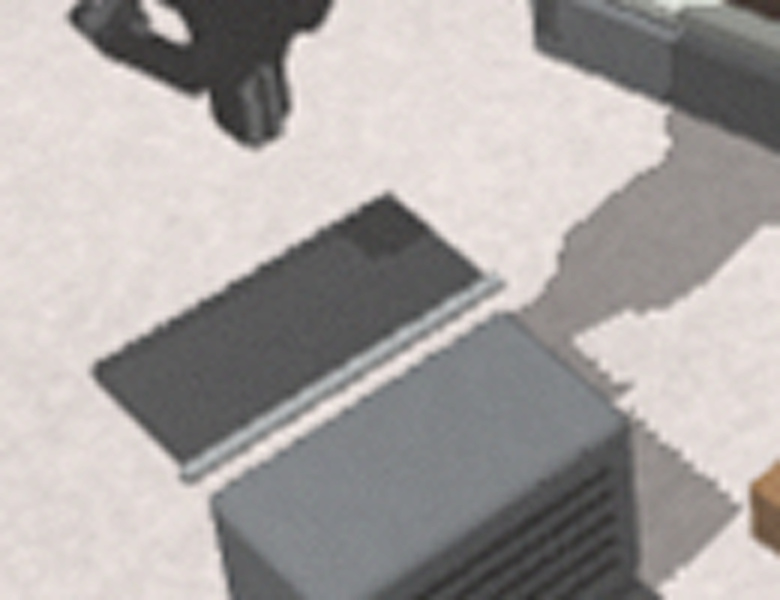

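```bash
python3 - <<'E'
from h import *
l=np.array([F[1],-F[0],0])
for a in(1.45,1.51,1.571,1.63):
  u=F*np.sin(a)+[0,0,np.cos(a)];n=-F*np.cos(a)+np.array([0,0,np.sin(a)])
  print(a,[[proj("side",H+l*s*.075+.073*u+h*n)[0].round(1) for s in(-1,1)] for h in(-.004,0,.004)])
print([proj("side",H+l*s*.075)[0].round(1) for s in(-1,1)])
for k,p in(("pull",(.4616,-.1267)),):pass
W=[]
chain([([.5,-.127,.3],np.pi/2+.0696),([.4616,-.1267,.3],np.pi/2+.07)])
print(r.get_obs()['qpos'].round(2))
E
```

```text
1.45 [[array([155. , 301.6]), array([204.9, 271.7])], [array([154.8, 300.5]), array([204.9, 270.7])], [array([154.7, 299.5]), array([204.8, 269.7])]]
1.51 [[array([155.2, 302.8]), array([205. , 272.9])], [array([155. , 301.7]), array([204.9, 271.9])], [array([154.8, 300.6]), array([204.9, 270.8])]]
1.571 [[array([155.5, 304.1]), array([205.2, 274.2])], [array([155.3, 302.9]), array([205.1, 273.1])], [array([155. , 301.8]), array([204.9, 272. ])]]
1.63 [[array([155.9, 305.3]), array([205.5, 275.5])], [array([155.6, 304.2]), array([205.3, 274.3])], [array([155.3, 303. ]), array([205.1, 273.2])]]
[array([172.1, 319.7]), array([222.6, 287.8])]
[-0.029, -4.304, -0.757, -0.001, 0.0, 0.654] TOO BIG
[0.03, -0.383, 0.0, 0.0, 0.0, -0.0] 
[ 0.01  0.57 -0.82  1.57  0.44  1.2   0.49]
```

```bash
python3 - <<'E'
from h import *
Y=np.pi+.07
chain([([.57,.22,.28],3.0),([.56,.13,.28],3.06),([.54,.04,.27],3.12),([.51,-.05,.26],3.18),([.4616,-.1267,.24],Y),([.4616,-.1267,.15],Y)])
E
```

```text
[-0.051, -0.764, -0.564, -0.001, -0.001, -0.026] 
[-0.028, -0.905, 0.0, 0.0, 0.0, -0.03] 
[0.126, -0.913, 0.1, 0.0, 0.0, -0.03] 
[0.28, -0.906, 0.1, 0.0, 0.0, -0.03] 
[0.513, -0.748, 0.2, 0.0, 0.0, -0.016] 
[0.0, 0.0, 0.9, 0.0, 0.0, 0.0]
```

```bash
python3 -m inch '[-0.05,-0.76,-0.56,0,0,-0.026,-0.05,-0.76,-0.56,0,0,-0.026]' 0.4
python3 -m inch '[-0.03,-0.9,0,0,0,-0.03,-0.03,-0.9,0,0,0,-0.03]'
python3 -m inch '[0.13,-0.91,0.1,0,0,-0.03,0.13,-0.91,0.1,0,0,-0.03]'
python3 -m inch '[0.28,-0.91,0.1,0,0,-0.03,0.28,-0.91,0.1,0,0,-0.03]'
python3 -m inch '[0.51,-0.75,0.2,0,0,-0.016,0.51,-0.75,0.2,0,0,-0.016,0.51,-0.75,0.2,0,0,-0.016,0.51,-0.75,0.2,0,0,-0.016]'
python3 - <<'E'
from h import *
Y=np.pi+.07
print(r.get_obs()['qpos'].round(3))
chain([([.4616,-.1267,.15],Y)])
E
```

```text
time: 8.65
tcp_pos: [0.5704, 0.2187, 0.2801]
eef_rot: [0.071, 0.997, -0.001, -0.001]
ft_force: [0.2, -0.6, 0.1]
grip_width: 0.0356
time: 8.9
tcp_pos: [0.5603, 0.127, 0.2789]
eef_rot: [0.042, 0.999, -0.001, -0.001]
ft_force: [-0.0, -0.6, -0.6]
grip_width: 0.0599
time: 9.15
tcp_pos: [0.539, 0.0376, 0.2685]
eef_rot: [0.012, 1.0, -0.001, -0.002]
ft_force: [0.3, 0.1, 0.7]
grip_width: 0.0595
time: 9.4
tcp_pos: [0.5085, -0.0522, 0.2586]
eef_rot: [-0.018, 1.0, -0.0, -0.002]
ft_force: [0.8, -1.2, 0.8]
grip_width: 0.0602
time: 9.9
tcp_pos: [0.4627, -0.1246, 0.2405]
eef_rot: [-0.036, 0.999, 0.001, -0.0]
ft_force: [0.4, 0.3, -0.5]
grip_width: 0.0594
[ 0.977  0.251 -0.928  1.932  0.228  1.068  1.596]
[0.012, -0.021, 0.904, 0.001, -0.0, 0.001]
```

Down to z≈0.13 and look.

```bash
python3 -m inch '[0.012,-0.021,0.9,0,0,0,0.012,-0.021,0.9,0,0,0,0.012,-0.021,0.9,0,0,0]'
python3 - <<'E'
from h import *
for n in("side","top"):cv2.imwrite(f"pics/{n}4.png",viewer.capture(n)[:,:,::-1])
a=cv2.imread("pics/side4.png");b=cv2.imread("pics/top4.png")
A=cv2.resize(a[150:280,215:345],None,fx=3,fy=3,interpolation=cv2.INTER_CUBIC)
B=cv2.resize(b[160:290,240:370],None,fx=3,fy=3,interpolation=cv2.INTER_CUBIC)
cv2.imwrite("pics/z8.png",cv2.convertScaleAbs(np.hstack([A,B]),alpha=1.8))
print(r.get_obs()['tcp_pos'],proj("side",r.get_obs()['tcp_pos']),r.get_obs()['qpos'].round(2))
E
```

```text
time: 10.28
tcp_pos: [0.4608, -0.1257, 0.1492]
eef_rot: [-0.037, 0.999, 0.001, -0.002]
ft_force: [-0.7, 0.2, 1.0]
grip_width: 0.0598
[ 0.46287047 -0.12637427  0.15175766] [[318.75122599 214.76297222]] [ 0.9   0.37 -0.87  2.03  0.36  0.89  1.47]
```

View pics/z8.png

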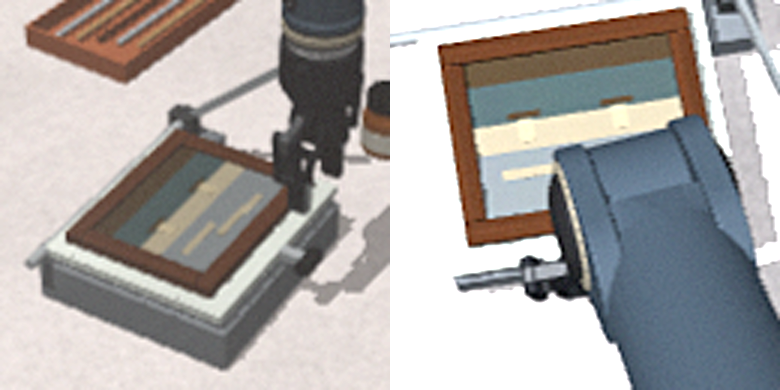

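```bash
python3 -m inch '[0.01,0,0.35,0,0,0,0.01,0,0.65,0,0,0,0.01,0,0.9,0,0,0,0.01,0,0.9,0,0,0]'
python3 - <<'E'
from h import *
o=r.get_obs()
chain([([.4620,-.1267,.045],np.pi+.07)]);print(o['ft_force'])
E
```

```text
time: 10.88
tcp_pos: [0.461, -0.1273, 0.0611]
eef_rot: [-0.036, 0.999, 0.0, -0.0]
ft_force: [-0.3, 0.1, 0.3]
grip_width: 0.06
[-0.011, 0.005, 0.161, 0.0, -0.0, 0.001] 
[-0.3416528   0.08579579  0.29975424]
```

```bash
python3 -m inch '[-0.01,0,0.1,0,0,0,-0.01,0,0.16,0,0,0,-0.01,0,0.16,0,0,0]'
python3 -m inch '[0,0,0,0,0,0,0,0,0,0,0,0,0,0,0,0,0,0,0,0,0,0,0,0,0,0,0,0,0,0,0,0,0,0,0,0]' -1
python3 - <<'E'
from h import *
for n in("side","top"):cv2.imwrite(f"pics/{n}5.png",viewer.capture(n)[:,:,::-1])
a=cv2.imread("pics/side5.png")
A=cv2.resize(a[160:290,235:395],None,fx=4,fy=4,interpolation=cv2.INTER_CUBIC)
cv2.imwrite("pics/z9.png",cv2.convertScaleAbs(A,alpha=1.8))
o=r.get_obs();print(o['tcp_pos'],o['ft_force'],o['moment'])
E
```

```text
time: 11.25
tcp_pos: [0.4616, -0.1277, 0.0449]
eef_rot: [-0.036, 0.999, -0.0, 0.0]
ft_force: [-0.1, 0.5, -0.9]
grip_width: 0.06
time: 12.0
tcp_pos: [0.4617, -0.1274, 0.0453]
eef_rot: [-0.036, 0.999, -0.0, 0.0]
ft_force: [-1.8, 1.5, 5.3]
grip_width: 0.0287
[ 0.46172037 -0.1273729   0.04533913] [-1.32706717  2.08638818  6.64713705] [0.23294192 0.30326912 0.00844216]
```

View pics/z9.png

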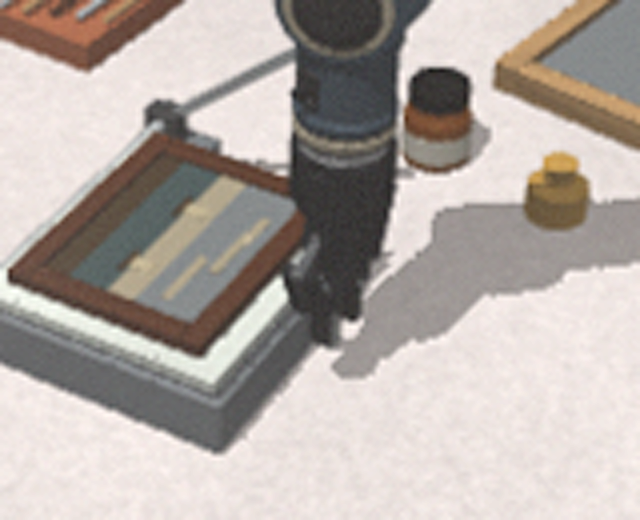

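```bash
python3 -m inch '[0,0,-0.08,0,0,0,-0.006,0,-0.164,0,0,0,-0.013,0,-0.246,0,0,0,-0.023,0,-0.327,0,0,0,-0.036,0,-0.408,0,0,0,-0.051,0,-0.489,0,0,0,-0.07,0,-0.569,0,0,0,-0.091,0,-0.648,0,0,0,-0.115,0,-0.726,0,0,0,-0.142,0,-0.804,0,0,0,-0.171,0,-0.88,0,0,0,-0.203,0,-0.956,0,0,0,-0.203,0,-0.956,0,0,0]'
python3 - <<'E'
from h import *
for n in("side","top"):cv2.imwrite(f"pics/{n}6.png",viewer.capture(n)[:,:,::-1])
a=cv2.imread("pics/side6.png")
A=cv2.resize(a[130:280,215:395],None,fx=4,fy=4,interpolation=cv2.INTER_CUBIC)
cv2.imwrite("pics/z10.png",cv2.convertScaleAbs(A,alpha=1.8))
o=r.get_obs();print(o['tcp_pos'],o['ft_force'],o['moment'],o['eef_rot'].round(4),o['qpos'].round(2))
E
```

```text
time: 13.72
tcp_pos: [0.4815, -0.126, 0.1408]
eef_rot: [-0.036, 0.999, -0.0, -0.0]
ft_force: [-0.1, 2.9, -4.4]
grip_width: 0.0287
[ 0.48125029 -0.12599849  0.14025866] [ 0.30993719  3.4051729  -4.35118037] [0.69019195 0.43596897 0.05265872] [-3.580e-02  9.994e-01  0.000e+00 -4.000e-04] [ 0.85  0.42 -0.84  2.01  0.4   0.89  1.44]
```

View pics/z10.png

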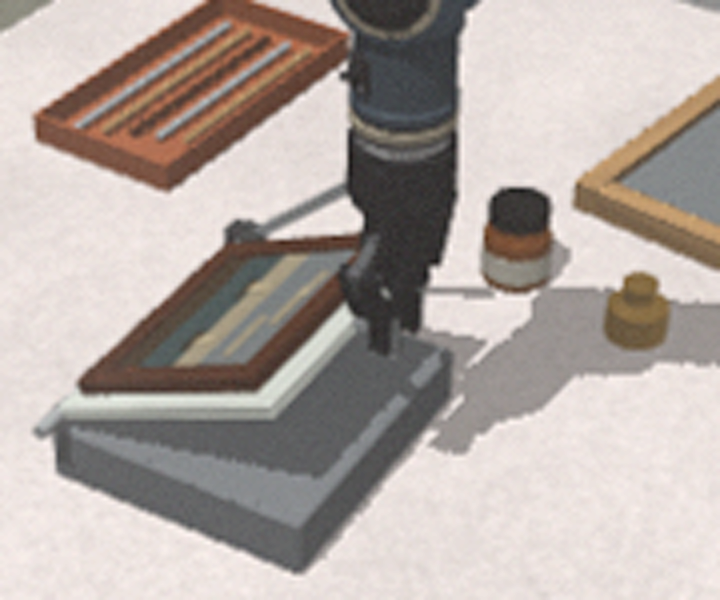

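```bash
python3 -m inch '[-0.035,0,-0.074,0,0,0,-0.072,0,-0.147,0,0,0,-0.112,0,-0.219,0,0,0,-0.154,0,-0.289,0,0,0,-0.199,0,-0.358,0,0,0,-0.246,0,-0.425,0,0,0,-0.295,0,-0.491,0,0,0,-0.347,0,-0.555,0,0,0,-0.347,0,-0.555,0,0,0,-0.347,0,-0.555,0,0,0]'
python3 - <<'E'
from h import *
for n in("side","top"):cv2.imwrite(f"pics/{n}7.png",viewer.capture(n)[:,:,::-1])
a=cv2.imread("pics/side7.png")
A=cv2.resize(a[130:280,215:395],None,fx=4,fy=4,interpolation=cv2.INTER_CUBIC)
cv2.imwrite("pics/z11.png",cv2.convertScaleAbs(A,alpha=1.8))
b=cv2.imread("pics/top7.png")
A=cv2.resize(b[125:275,225:425],None,fx=4,fy=4,interpolation=cv2.INTER_CUBIC)
cv2.imwrite("pics/z12.png",cv2.convertScaleAbs(A,alpha=1.8))
o=r.get_obs();print(o['tcp_pos'],o['ft_force'],o['moment'],o['eef_rot'].round(4),o['qpos'].round(2))
E
```

```text
time: 15.08
tcp_pos: [0.5161, -0.1235, 0.1962]
eef_rot: [-0.036, 0.999, 0.0, -0.001]
ft_force: [-3.7, 4.8, -4.0]
grip_width: 0.0286
[ 0.51602507 -0.12347596  0.1962186 ] [-3.10741759  3.69876267 -3.91651864] [0.84116215 1.05962505 0.07671672] [-3.560e-02  9.994e-01  0.000e+00 -6.000e-04] [ 0.84  0.4  -0.87  1.88  0.35  1.03  1.47]
```

View pics/z11.png

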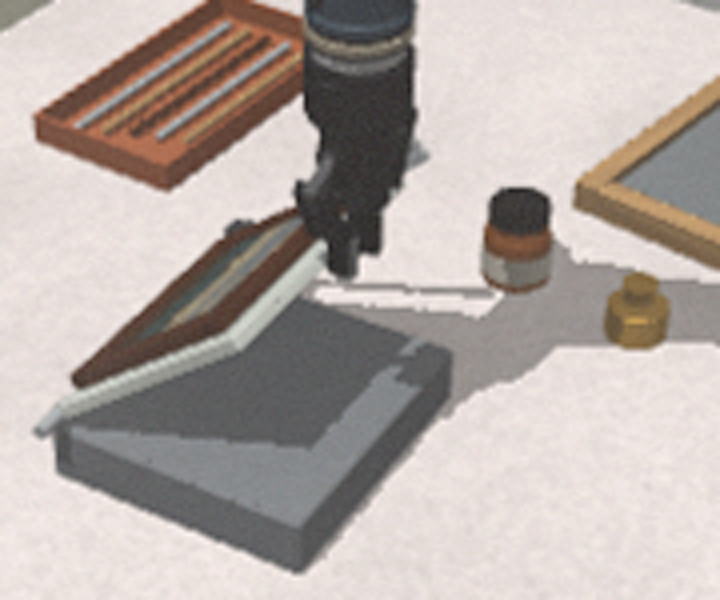

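View pics/z12.png

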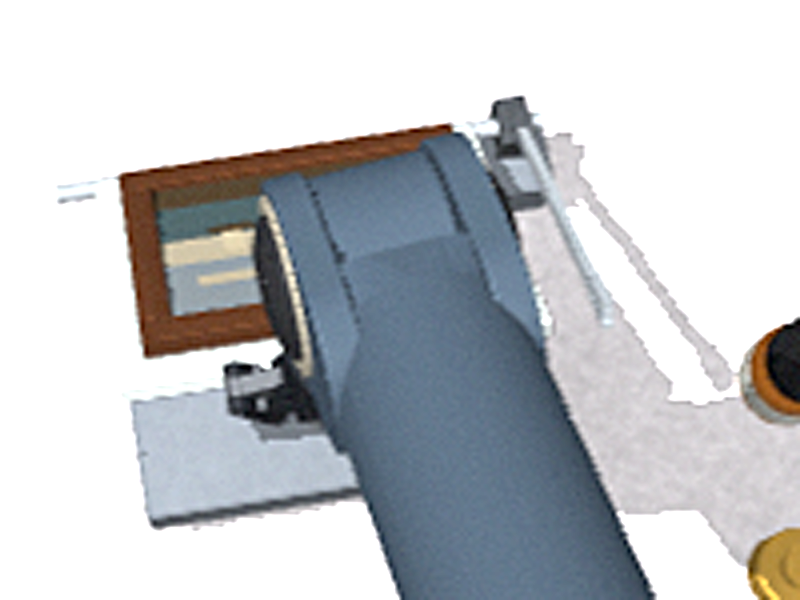

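```bash
python3 - <<'E'
from h import *
a=cv2.imread("pics/side0.png");b=cv2.imread("pics/top0.png")
A=cv2.resize(a[155:205,265:335],None,fx=10,fy=10,interpolation=cv2.INTER_CUBIC)
cv2.imwrite("pics/z13.png",cv2.convertScaleAbs(A,alpha=1.8))
A=cv2.resize(b[140:215,335:415],None,fx=8,fy=8,interpolation=cv2.INTER_CUBIC)
cv2.imwrite("pics/z14.png",cv2.convertScaleAbs(A,alpha=1.1))
a=cv2.imread("pics/side7.png")
A=cv2.resize(a[175:245,220:310],None,fx=8,fy=8,interpolation=cv2.INTER_CUBIC)
cv2.imwrite("pics/z15.png",cv2.convertScaleAbs(A,alpha=1.4))
E
```

```text
(no output)
```

View pics/z13.png

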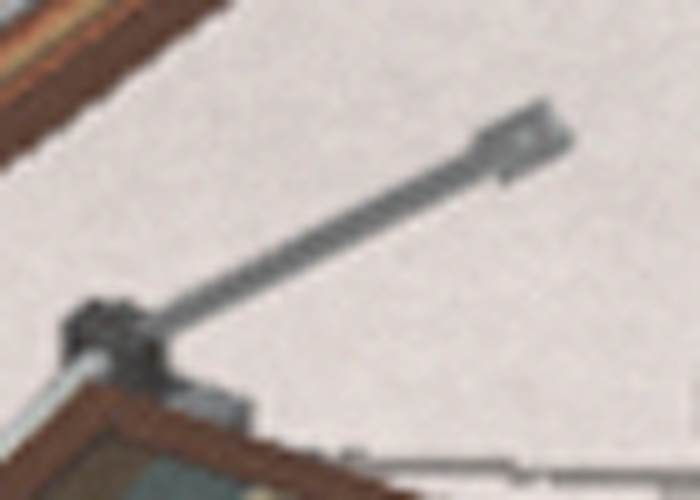

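View pics/z14.png

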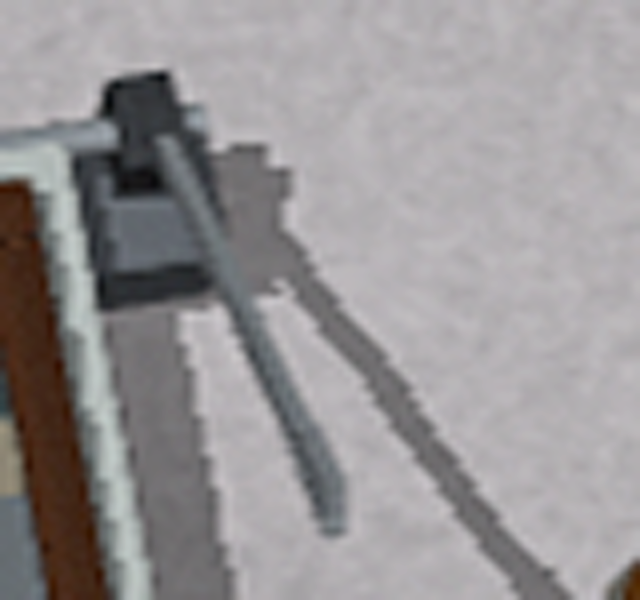

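View pics/z15.png

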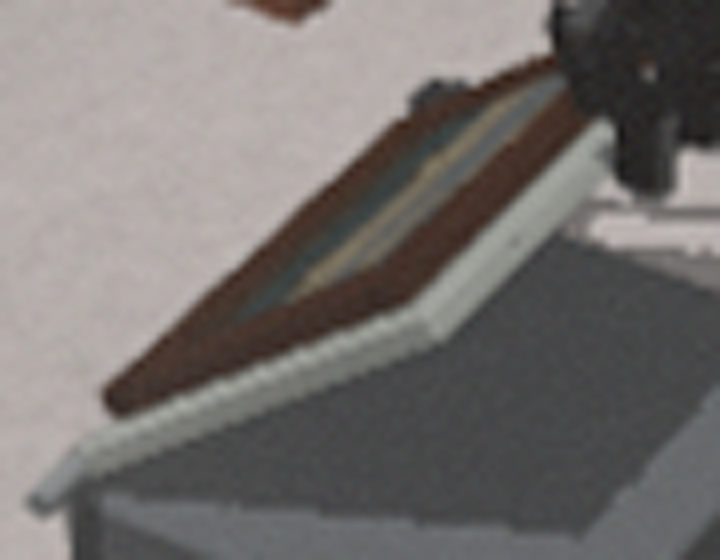

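```bash
cat > fit.py <<'E'
from h import *
T=lambda u,v:(225+u/3.6,135+v/3.6); S=lambda u,v:(215+u/4,150+v/4)
Z=lambda u,v:(220+u/8,175+v/8); P=lambda u,v:(265+u/10,155+v/10)
pts=[((-.235,0,0),0,"top",T(312,438)),((-.235,0,0),0,"side",S(410,346)),
((-.205,.12,.006),0,"top",T(133,420)),((-.205,.12,.006),0,"side",S(297,425)),((-.205,-.12,.006),0,"top",T(477,368)),((-.205,-.12,.006),0,"side",S(447,253)),
((0,.12,.006),0,"top",T(90,138)),((0,-.12,.006),0,"top",T(428,88)),((0,.12,.006),0,"side",S(57,335)),
((-.21,-.15,0),1,"top",T(545,250)),((-.21,-.147,.009),1,"side",P(545,100)),((-.21,-.147,-.009),1,"side",P(572,140)),
((-.205,.12,.006),2,"side",Z(425,320)),((-.205,.12,-.006),2,"side",Z(440,343)),((0,.12,.006),2,"side",Z(85,440))]
def world(q,k,p):
    x,y,w,a,b=p[:5];ang=[0,a,b][k];q=np.array(q,float)
    q=np.array([q[0]*np.cos(ang)+q[2]*np.sin(ang),q[1],-q[0]*np.sin(ang)+q[2]*np.cos(ang)])
    return R.from_euler('z',w).apply(q)+[x,y,.065]
def f(p,off=True):
    o={"top":p[5:7],"side":p[7:9]}
    return np.concatenate([(proj(c,world(q,k,p))[0]+o[c]-np.array(z)) for q,k,c,z in pts]+[np.array(p[5:9])*.7])
s=least_squares(f,[.69,-.15,.1,.7,.7,0,0,0,0],loss='soft_l1')
print(s.x.round(4),np.degrees(s.x[2:5]))
n=2*len(pts);e=f(s.x)[:n].reshape(-1,2)
for (q,k,c,z),v in zip(pts,e):print(q,k,c,v.round(1))
E
python3 fit.py
```

```text
[ 0.6965 -0.1118  0.0649  0.7248  0.6784 -0.1333  0.438   0.1316 -0.4259] [ 3.71911223 41.5303972  38.8685816 ]
(-0.235, 0, 0) 0 top [0.  0.9]
(-0.235, 0, 0) 0 side [0.7 1.1]
(-0.205, 0.12, 0.006) 0 top [-1.2  0.7]
(-0.205, 0.12, 0.006) 0 side [-0.7 -0.3]
(-0.205, -0.12, 0.006) 0 top [1.2 0.4]
(-0.205, -0.12, 0.006) 0 side [ 1.5 -1.5]
(0, 0.12, 0.006) 0 top [-0.8 -1.6]
(0, -0.12, 0.006) 0 top [-0.  -1.5]
(0, 0.12, 0.006) 0 side [ 0.6 -1.8]
(-0.21, -0.15, 0) 1 top [ 0.9 -0.1]
(-0.21, -0.147, 0.009) 1 side [-0.7  0. ]
(-0.21, -0.147, -0.009) 1 side [-0.1  0.9]
(-0.205, 0.12, 0.006) 2 side [-0.2 -0.4]
(-0.205, 0.12, -0.006) 2 side [0.3 0.3]
(0, 0.12, 0.006) 2 side [-1.8  1.9]
```

```bash
cat > slope.py <<'E'
from h import *
import sys
yaw=.067;x0,y0=.6963,-.111
def W(q,a):
    q=np.array(q,float);q=np.array([q[0]*np.cos(a)+q[2]*np.sin(a),q[1],-q[0]*np.sin(a)+q[2]*np.cos(a)])
    return R.from_euler('z',yaw).apply(q)+[x0,y0,.065]
def pred(qa,qb,a):
    p=proj("side",np.array([W(qa,a),W(qb,a)]));return (p[1,1]-p[0,1])/(p[1,0]-p[0,0])
def inv(qa,qb,s):
    g=np.radians(np.linspace(25,55,301));v=[pred(qa,qb,a) for a in g];return np.degrees(g[np.argmin(abs(np.array(v)-s))]),(v[160]-v[150])
# pointer: centroid of darkness
def ptr(fn,lo=284,hi=311):
    g=cv2.imread(fn)[:,:,1].astype(float)
    xs=np.arange(lo,hi);c=[]
    for x in xs:
        r0=186.8-(x-281.4)*.51;rows=np.arange(int(r0)-5,int(r0)+7);v=g[rows,x];d=np.clip(np.median(np.r_[v[:2],v[-2:]])-v-8,0,None);c.append((d*rows).sum()/d.sum())
    k=np.polyfit(xs,c,1);print(fn,'pointer slope',k[0].round(4),'res',np.std(np.polyval(k,xs)-c).round(2),inv((-.05,-.15,0),(-.18,-.15,0),k[0]))
def brd(fn,lo,hi,A,B):
    g=cv2.imread(fn)[:,:,1].astype(float);xs=np.arange(lo,hi);c=[]
    for x in xs:
        r0=A[1]+(x-A[0])*(B[1]-A[1])/(B[0]-A[0]);rows=np.arange(int(r0)-4,int(r0)+5);v=g[rows,x];d=-np.diff(v);d=np.clip(d,0,None)
        i=np.argmax(d);w=d[max(0,i-1):i+2];c.append((w*(rows[max(0,i-1):i+2]+.5)[:len(w)]).sum()/w.sum())
    k=np.polyfit(xs,c,1);m=abs(np.polyval(k,xs)-c)<.7;k=np.polyfit(xs[m],np.array(c)[m],1)
    print(fn,'board bottom-edge slope',k[0].round(4),'res',np.std(np.polyval(k,xs)-c).round(2),m.sum(),inv((-.02,.12,-.006),(-.2,.12,-.006),k[0]))
if __name__=="__main__":
    ptr("pics/side0.png")
    Z=lambda u,v:(220+u/8,175+v/8)
    brd("pics/side7.png",236,274,Z(100,476),Z(440,343))
E
python3 slope.py
```

```text
pics/side0.png pointer slope -0.5065 res 0.06 (np.float64(41.1), np.float64(-0.029913828109942975))
pics/side7.png board bottom-edge slope -0.3792 res 1.5 3 (np.float64(38.8), np.float64(-0.03208884207347773))
```

```bash
python3 - <<'E'
import slope
from slope import *
g=cv2.imread("pics/side7.png")[:,:,1].astype(int)
for x in range(236,274,6):
    print(x,g[210:238,x])
for y in(.05,.067,.085):
    slope.yaw=y;print(y,inv((-.05,-.15,0),(-.18,-.15,0),-.5065),inv((-.02,.12,-.006),(-.2,.12,-.006),-.39))
E
```

```text
236 [122 125 125 123 120 122 124 125 127 117  73  37  40  37  40  33  51  91
 116 104  91  90  78  56  54  54  61  72]
242 [125 123 127 123 100  56  37  41  38  39  39  41  38  35  79 118 109  89
  89  85  71  54  55  55  55  54  55  64]
248 [ 36  39  38  41  39  41  43  39  36  37  35  42  79 115 105  86  87  77
  55  54  52  54  52  54  55  53  56  56]
254 [ 48  50  47  42  39  40  35  36  32  56  96 107  96  85  85  74  54  54
  52  50  52  55  53  52  53  52  56  53]
260 [ 66  41  36  36  37  36  36  77 112 102  84  83  82  67  51  51  49  52
  51  53  52  52  51  53  54  54  53  50]
266 [ 36  31  31  30  50  92 111  99  82  85  78  53  52  51  51  50  53  50
  51  53  53  51  52  52  50  52  52  53]
272 [ 39  61  94 111 109  92  83  84  75  52  50  52  54  51  54  52  53  51
  52  50  50  51  52  52  51  53  52  53]Traceback (most recent call last):
  File "<stdin>", line 7, in <module>
  File "slope.py", line 10, in inv
    g=np.radians(np.linspace(25,55,301));v=[pred(qa,qb,a) for a in g];return np.degrees(g[np.argmin(abs(np.array(v)-s))]),(v[160]-v[150])
                                            ~~~~^^^^^^^^^
  File "slope.py", line 8, in pred
    p=proj("side",np.array([W(qa,a),W(qb,a)]));return (p[1,1]-p[0,1])/(p[1,0]-p[0,0])
  File "h.py", line 4, in proj
    m=viewer.camera_model(n);T=np.linalg.inv(m['pose']);p=(T[:3,:3]@np.atleast_2d(X).T).T+T[:3,3]
ValueError: time passes only in moves, steps and waits
```

```bash
python3 - <<'E'
s=open('h.py').read()
s=s.replace("def proj(n,X):","_c={}\ndef cam(n):\n    if n not in _c:_c[n]=viewer.camera_model(n)\n    return _c[n]\ndef proj(n,X):").replace("m=viewer.camera_model(n);","m=cam(n);")
open('h.py','w').write(s)
s=open('slope.py').read();i=s.index("def brd");j=s.index("if __name__")
s=s[:i]+'''def brd(fn,lo,hi,A,B,edge="bot"):
    g=cv2.imread(fn)[:,:,1].astype(float);xs=np.arange(lo,hi);c=[]
    for x in xs:
        r0=A[1]+(x-A[0])*(B[1]-A[1])/(B[0]-A[0])
        if edge=="bot":
            i=int(r0)+6
            while g[i,x]<68 and i>r0-8:i-=1
            c.append(i+(g[i,x]-68)/(g[i,x]-g[i+1,x]))
        else: # frame-to-board top edge, dark to bright at 75
            i=int(r0)+2
            while g[i,x]>75 and i>r0-18:i-=1
            c.append(i+(75-g[i,x])/(g[i+1,x]-g[i,x]))
    c=np.array(c);k=np.polyfit(xs,c,1);m=abs(np.polyval(k,xs)-c)<.6;k=np.polyfit(xs[m],c[m],1)
    q=(-.006 if edge=="bot" else .006)
    print(fn,edge,'slope',k[0].round(4),'res',np.std((np.polyval(k,xs)-c)[m]).round(2),m.sum(),len(m),inv((-.02,.12,q),(-.2,.12,q),k[0]))
'''+s[j:].replace("236,274,","243,274,")
s+='''    brd("pics/side7.png",243,270,Z(100,476),Z(440,343),"top")\n'''
open('slope.py','w').write(s)
E
python3 slope.py; python3 - <<'E'
import slope
from slope import *
for y in(.05,.067,.085):
    slope.yaw=y;print(y,inv((-.05,-.15,0),(-.18,-.15,0),-.5065),inv((-.02,.12,-.006),(-.2,.12,-.006),-.39))
E
```

```text
pics/side0.png pointer slope -0.5065 res 0.06 (np.float64(41.1), np.float64(-0.029913828109942975))
pics/side7.png bot slope -0.3917 res 0.14 31 31 (np.float64(39.2), np.float64(-0.03208884207347773))
0.05 (np.float64(41.300000000000004), np.float64(-0.030174591137824613)) (np.float64(39.3), np.float64(-0.0325809698629575))
0.067 (np.float64(41.1), np.float64(-0.029913828109942975)) (np.float64(39.1), np.float64(-0.03208884207347773))
0.085 (np.float64(40.9), np.float64(-0.029652013971281865)) (np.float64(38.9), np.float64(-0.03159482997565621))slope.py:29: RuntimeWarning: divide by zero encountered in scalar divide
  c.append(i+(75-g[i,x])/(g[i+1,x]-g[i,x]))
Traceback (most recent call last):
  File "slope.py", line 37, in <module>
    brd("pics/side7.png",243,270,Z(100,476),Z(440,343),"top")
    ~~~^^^^^^^^^^^^^^^^^^^^^^^^^^^^^^^^^^^^^^^^^^^^^^^^^^^^^^
  File "slope.py", line 30, in brd
    c=np.array(c);k=np.polyfit(xs,c,1);m=abs(np.polyval(k,xs)-c)<.6;k=np.polyfit(xs[m],c[m],1)
                                                                      ~~~~~~~~~~^^^^^^^^^^^^^^
TypeError: expected non-empty vector for x
```

```bash
python3 - <<'E'
import slope
from slope import *
def inv2(qa,qb,s):
    g=np.radians(np.linspace(-10,60,701));v=[pred(qa,qb,a) for a in g];return np.degrees(g[np.argmin(abs(np.array(v)-s))]),(v[160]-v[150])
slope.inv=inv2
S=lambda u,v:(215+u/4,130+v/4)
brd("pics/side6.png",238,282,S(70,415),S(275,417))
g=cv2.imread("pics/side6.png")[:,:,1].astype(int)
for x in range(238,284,7):print(x,g[225:242,x])
g=cv2.imread("pics/side0.png")[:,:,1].astype(int)
for x in range(236,290,7):
    r0=int(234+(x-230)*23/60);print(x,r0,g[r0-6:r0+12,x])
E
```

```text
slope.py:25: RuntimeWarning: divide by zero encountered in scalar divide
  c.append(i+(g[i,x]-68)/(g[i,x]-g[i+1,x]))
Traceback (most recent call last):
  File "slope.py", line 30, in brd
    c=np.array(c);k=np.polyfit(xs,c,1);m=abs(np.polyval(k,xs)-c)<.6;k=np.polyfit(xs[m],c[m],1)
                                                                      ~~~~~~~~~~^^^^^^^^^^^^^^
TypeError: expected non-empty vector for x
```

```bash
python3 - <<'E'
import slope
from slope import *
def inv2(qa,qb,s):
    g=np.radians(np.linspace(-10,60,701));v=[pred(qa,qb,a) for a in g];return np.degrees(g[np.argmin(abs(np.array(v)-s))])
g=cv2.imread("pics/side6.png")[:,:,1].astype(float)
xs=np.arange(244,282);c=[]
for x in xs:
    v=g[222:242,x];i=np.where((v[:-1]>72)&(v[1:]<=72))[0]
    i=i[0] if len(i) else 0
    c.append(222+i+(v[i]-66)/(v[i]-v[i+1]+1e-9))
c=np.array(c);print(c.round(1))
m=abs(c-np.median(c))<4
k=np.polyfit(xs[m],c[m],1);m&=abs(np.polyval(k,xs)-c)<.6;k=np.polyfit(xs[m],c[m],1);print(k[0],m.sum(),inv2((-.02,.12,-.006),(-.2,.12,-.006),k[0]))
g=cv2.imread("pics/side0.png")[:,:,1].astype(int)
for x in range(236,290,7):
    r0=int(234+(x-230)*23/60);print(x,r0,g[r0-6:r0+12,x])
E
```

```text
[234.5 234.5 234.5 234.5 234.5 234.4 234.5 234.5 234.4 234.4 234.5 234.4
 234.4 234.4 234.4 234.5 234.5 234.5 234.5 234.5 234.5 234.5 234.5 234.5
 234.5 234.5 234.5 234.4 234.5 234.4 234.4 234.4 234.4 234.4 234.4 234.4
 234.4 234.4]
-0.0011038954966280227 38 23.4
236 236 [112 121 127 123 120 101  81  72  68  72  63  53  55  56  53  54  53  53]
243 238 [ 34  84 126 124 125 118  83  83  65  57  72  62  52  54  51  48  52  54]
250 241 [ 57 102 124 123 122 112  81  74  58  61  70  62  52  50  51  51  51  52]
257 244 [ 55  99 123 121 123 112  80  74  59  68  69  57  50  53  51  52  53  52]
264 247 [ 73 119 120 119 118 100  79  75  59  73  68  57  52  52  51  52  53  53]
271 249 [ 33  76 118 120 119 114  98  77  63  57  73  67  53  53  51  53  53  52]
278 252 [ 34  82 120 119 119 111  84  80  71  53  71  68  53  52  53  54  51  54]
285 255 [ 79 123 120 119 121 113  80  76  64  57  72  65  53  51  54  55  52  52]
```

```bash
python3 -m inch '[-0.024,0,-0.028,0,0,0,-0.048,0,-0.056,0,0,0,-0.048,0,-0.056,0,0,0,-0.048,0,-0.056,0,0,0,-0.048,0,-0.056,0,0,0]'
python3 - <<'E'
from slope import *
for n in("side","top"):cv2.imwrite(f"pics/{n}8.png",viewer.capture(n)[:,:,::-1])
o=r.get_obs();print(o['tcp_pos'],o['ft_force'],np.degrees(np.arcsin((o['tcp_pos'][2]-.0453)/.235)),o['joint_velocities'].round(3))
Z=lambda u,v:(220+u/8,175+v/8)
brd("pics/side8.png",243,271,Z(100,476),Z(435,328))
a=cv2.imread("pics/side8.png")
A=cv2.resize(a,(800,600),interpolation=cv2.INTER_CUBIC)
cv2.imwrite("pics/z16.png",cv2.convertScaleAbs(A,alpha=1.6))
b=cv2.imread("pics/top8.png")[125:290,325:445]
b0=cv2.imread("pics/top0.png")[125:290,325:445]
cv2.imwrite("pics/z17.png",cv2.convertScaleAbs(cv2.resize(np.hstack([b0,b]),None,fx=3,fy=3),alpha=1.3))
E
```

```text
time: 15.8
tcp_pos: [0.5209, -0.1231, 0.2018]
eef_rot: [-0.036, 0.999, -0.0, -0.0]
ft_force: [-2.8, 5.0, -3.9]
grip_width: 0.0291
[ 0.52092073 -0.12309776  0.20186126] [-2.46783993  4.0560769  -4.47076512] 41.77584418944336 [ 0.     0.    -0.003  0.     0.001 -0.001 -0.   ]
pics/side8.png bot slope -0.4495 res 0.13 28 28 (np.float64(41.0), np.float64(-0.03208884207347773))
```

View pics/z16.png

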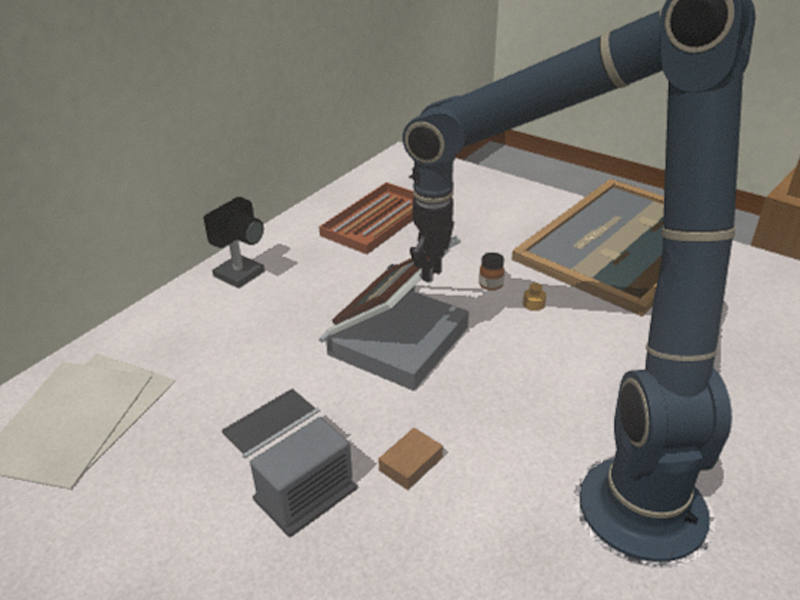

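View pics/z17.png

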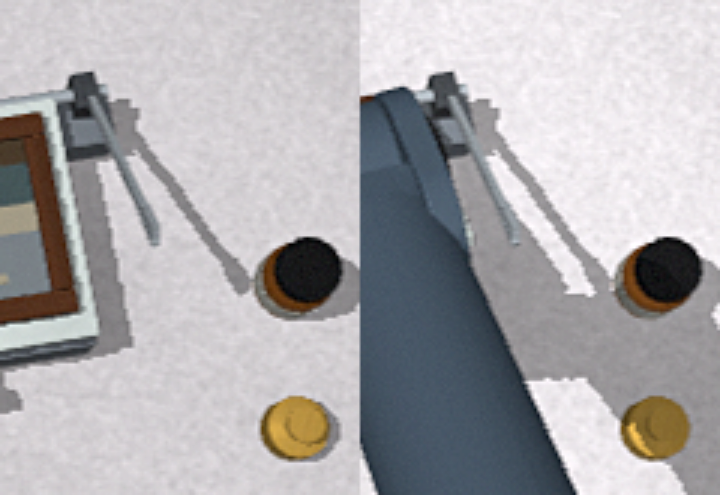

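```bash
python3 - <<'E'
from h import *
print(r.get_obs()['time'],ticket.close_job())
E
```

```text
the job is handed in; nothing more can be done
15.9 None
```

I folded the visor level, then lifted the board into line with the pointer. I handed the job in at 15.9 s with the board still gripped there.

**Visor:** I pushed it down from behind with the shut fingers. My last checks put it at about 1.56 rad from the fingertip height and about 1.57 rad from the side picture, allowing for its rim. Ignoring the rim, the picture reading would be 1.51. A later picture showed it unchanged.

**Board:** I gripped it by the pull and lifted it to 41.8° by the arm's own position. The side picture reads about 41.0° for the board and 41.1° for the pointer. That edge-slope method read 0.6 to 0.8° low on the board at two earlier angles. Fitting corner points gave 41.0 to 41.8° for the pointer, so I expect the two to agree within about 1°. The corner fit also put the board at 38.9° when the arm gave 40.0°; I trusted the arm and the edge slope over it.

**Other things:** The pointer, jar and weight look unmoved between the first and last top pictures. The swab box shows nothing odd in the last side picture, but I did not compare it in detail. Wrist forces in the readings stayed below about 8 N.

**Disagreement with the brief:** The pictures show the lamp's front facing roughly world +x, not -y as described. I followed the pictures.

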